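# Load the die bar in the bench press, take off the catch and hold the press closed

## Task

With the safety catch still on, slide the flat die bar (the one with the raised finger block) blank end first into the slot of the bench press from the left until it is fully home against the stop, and let go of it. Then flip the safety catch off by pushing its thumb tab down, and only after that pull the ball lever down until the punch bears firmly on the die, and keep holding it there: the job finishes with you still holding the lever down. Leave the other tools where they lie.

Things in the scene. Friction and masses are not known exactly. Their poses are not given: they have to be found in the camera images.
- press: grey cast bench lever press, fixed. Origin on the bench, on the vertical punch axis; x from its open front (facing the robot) to the column at the back, y to its left, z up. Press frame, mm: foot x -72..142, y -75..75, top z 20; column x 75..127, y -29..29; head x -32..127, y -32..32, z 150..235; ram bar up to z 261. Starts anywhere right of centre, yaw within 0.25
- slot_mouth (a point): left end of the die channel on the press's foot, middle of its floor: press frame (0, 78, 32) mm, axes as the press. The channel runs along press y, floor z 32 from y 78 to -52. Guide rails 9.5 mm high, inner faces at x -19.5 and 19.5 from y 45 to -45; mouth flares from 39 mm wide at y 45 to about 58 at y 70
- punch_axis (a point): point of the channel floor under the punch: press frame (0, 0, 32) mm. Either side of it a cross strap (y 15..41, underside z 41.5; y -41..-15, underside z 43; tops 47.5) covers the rails, so the channel is a slot 9.5 mm high that can be entered only from the left (+y). End stop: a dark cross bar, face at y -28
- die_bar: the flat steel die bar, loose left of the press: 36 wide (x) x 155 long (y) x 5 mm, 0.22 to 0.34 kg. Origin under its middle, y along it. Its -y end (last 12 mm 28 wide) carries the round blank and goes in first. A finger block stands near the +y end. Goes in with its axes parallel to the press's; home, the -y end is at the stop and its origin at press (0, 49.5, 32) mm
- die_seat (a point): centre of the top of the 24 mm pale round blank, 1 mm proud of the die bar: bar frame (0, -49.5, 6) mm. Home, it lies on the punch axis at press (0, 0, 38) mm
- finger_block (a point): grip point on the die bar's finger block, bar frame (0, 60.5, 26) mm. Block: 16 wide (x) x 30 long (y) mm, centred on this point in x and y, from the bar's top (5 mm above its underside) to 33 mm above its underside. Home, it is at press (0, 110, 58) mm, clear of the head
- press_catch (a joint): safety catch, a small steel rocker on the left side of the head, rad. 0 = on: its nose blocks a tooth on the shaft's disc and the lever has only 0.08 rad of play. Pushing its thumb tab down turns it, to 1.0 at its stop; from 0.6 it is off. Needs about 2 N and stays where it is left
- catch_tab (a point): top middle of the catch's thumb tab (20 x 17 x 4 mm), which sticks out forward and upward (35 degrees) in front of the head's left side: catch on, press frame (-57, 48, 255) mm. It swings down on a 44 mm arc about catch_hinge, to about (-63, 48, 213) mm at 1.0 rad. Nothing is above or in front of it
- catch_hinge (a point): axis of the catch, parallel to press y, press frame (-22, 39, 228) mm
- press_lever (a joint): press lever, rad. 0 = up, 50 degrees above level, held by a spring; grows as the ball is pulled forward and down; punch goes down 20 mm per rad. Die bar home: punch meets the blank at about 0.9 (lever level); empty press: runs on to 1.12. The spring takes 3 to 6 N at the ball; each further newton there presses the die with about 8 N. Springs up if let go
- lever_handle: lever rod with its black ball on the press's right side. Origin at the centre of the ball (32 mm across); rod 12 mm thick runs from the ball back to the shaft. Lever up: ball at press frame (-73, -72, 313) mm. It swings in an upright plane, 160 mm arc about lever_hinge, to about (-130, -72, 190) mm when the punch meets the blank
- lever_hinge (a point): axis of the lever, parallel to press y, press frame (30, -72, 190) mm
- press_ram: ram with its 20 mm round punch; origin at the centre of the punch's lower face, 56 mm above the bench when up
- drawplate: bystander: flat dark steel drawplate 150 x 30 x 6 mm with a row of small holes, no raised block, lying flat; origin under its centre
- mallet: bystander: rawhide mallet, head 85 mm long and 60 mm thick, handle about 240 mm; lying; origin under the handle's middle
- hammer: bystander: small steel hammer with pale wooden handle, 250 mm long, lying; origin under its middle
- cutters: bystander: flush cutters with blue handles, about 130 mm long and 12 mm high, lying; origin near the middle
- tweezers: bystander: dark steel tweezers, 150 mm long, 5 mm high; origin under the middle
- file: bystander: file with wooden handle, 185 mm long, 19 mm high, lying; origin under the middle
- mandrel: bystander: tapered steel ring mandrel with dark square grip, 270 mm long, 24 mm high, lying; origin under the middle
- flux_jar: bystander: small glass jar with white cap, 50 mm across, 55 mm high; origin under its centre

How it is judged (in metres and radians):
On the way, in this order (a step that is already met when the one before it is completed fails the run):
1. the die bar lies fully home in the slot and is let go, with the catch still on and the lever up (y of die_seat in the frame of press between -0.004 and 0.004 m and horizontal distance between die_seat and press below 0.005 m and z of die_seat in the frame of press between 0.035 and 0.042 m and angle between the y axis of die_bar and the y axis of press, either way round below 0.08 rad and contact force between the fingers and die_bar below 0.3 N and value of joint press_catch below 0.2 rad and value of joint press_lever below 0.1 rad), for 0.2 s.
2. the catch is flipped off while the lever is still up (y of die_seat in the frame of press between -0.004 and 0.004 m and horizontal distance between die_seat and press below 0.005 m and z of die_seat in the frame of press between 0.035 and 0.042 m and angle between the y axis of die_bar and the y axis of press, either way round below 0.08 rad and value of joint press_catch above 0.6 rad and value of joint press_lever below 0.12 rad), for 0.1 s.
At the end, for the whole second after the job is handed in: die bar flat in the slot, blank within 4 mm of the punch axis along the slot (5 mm in all); catch off (above 0.6 rad); robot in contact with the lever (over 1.5 N) and holding it down (above 0.8 rad), punch bearing on the die with more than 20 N (y of die_seat in the frame of press between -0.004 and 0.004 m and horizontal distance between die_seat and press below 0.005 m and z of die_seat in the frame of press between 0.035 and 0.042 m and angle between the y axis of die_bar and the y axis of press, either way round below 0.08 rad and value of joint press_catch above 0.6 rad and value of joint press_lever above 0.8 rad and contact force between press_ram and die_bar above 20 N and contact force between any of the fingers, the arm and lever_handle above 1.5 N); the arm keeps its last pose, push and grip.
It fails at once if a bystander tool or jar is moved more than 40 mm (distance of any of drawplate, mallet, hammer, cutters, tweezers, file, mandrel, flux_jar from where it was at the start of the episode above 0.04 m).
It also fails if it takes over 72 s, if anything falls off the work surface, if the arm or the gripper's body presses on something with over 40 N, if the wrist force passes 120 N, or if a joint passes its speed limit or range.

## Robot

A 7-joint arm with a two-finger parallel gripper is mounted at the origin on the work surface. World frame = base frame: x ahead of the robot, y to its left, z up, the work surface at z = 0. Lengths are in mm, angles in rad, forces in N, time in s.
With the tool pointing down it reaches from about 425 to 825 mm from the base axis. Payload 3.6 kg.
Tool frame: the origin (TCP) lies between the finger pads; the fingertips stand 8 mm ahead of it and the grasp point (between the pads) lies 11 mm behind it (ctrl.tip_reach is the distance from the TCP to the fingertips, in mm); z points along the fingers, y is the line along which they close (so a half turn about z gives the same grasp; the last joint's range is limited). The gripper opens to 93 mm and grips with 3 to 60 N. Pads are 15 mm wide; open, the fingers measure 128 mm over their backs; the gripper's body (75 mm by 188 mm) begins 65 mm behind the grasp point.
Start: joints at [-1.272, 0.615, -0.013, 1.423, 0.008, 1.103, -0.04], TCP at [208.009, 615.788, 226.64] pointing down, gripper open.
Joint ranges: [-3.12, 3.12], [-0.3, 2.06], [-1.34, 1.32], [0.26, 2.42], [-1.36, 4.5], [0.01, 1.98], [-2.84, 2.84]. Speed limits (rad/s): [2.79, 2.79, 3.14, 3.14, 3.14, 3.14, 3.14].

## Interface

Orientations are given as [roll, pitch, yaw] about the fixed x, y, z axes, in that order (R = Rz(yaw) Ry(pitch) Rx(roll)).
In Python, from cell import ctrl gives the robot as it stands.
- The arm moves only by the shell command python3 -m inch 'ROWS' [OPENING] [FORCE]. ROWS is rows parted by semicolons, their numbers by spaces, 1 to 12 of them, each of 6 numbers: dx, dy, dz in mm, then a rotation vector rx, ry, rz in rad; each row is the pose to reach, as a shift and turn from the pose commanded when the command began, along the tool's axes at that moment; what a row does not reach only later rows make up. A row lasts 1/8 s, in which the tool goes at most 62.5 mm and 0.188 rad, less where a joint would pass 70% of its speed; a pose out of reach is approached as far as the arm can. OPENING is the finger opening in mm, set as the command begins (- or left out keeps the last). The fingers move at their own pace and stop on an object; FORCE is the grip in N (left out, the last holds). Time passes only in rows, so rows that do not move let the fingers close. It prints the time, the measured TCP pose, the force, the opening and the grip force at its end.
- ctrl.read_state(): the state, without advancing time (a new reading comes with each control period).
- ctrl.camera(name): name is "scene" or "side" or "wrist"; returns the picture (384x512x3 uint8, blue, green, red); there is no depth.
- ctrl.calibration(name): a dict with "vertical_fov" (degrees; the focal length in pixels is half the picture's height over the tangent of half this angle, whatever the lens; pixels are square), "cx", "cy" (the principal point, pixels), "pose" (4x4, takes a point from camera to world coordinates). Camera axes: x right, y up, looking along -z (the intrinsics and any distortion apply to the point x, -y, -z); pixel columns grow to the right and rows downward; lengths in mm; the calibration is good to about 2 mm. A picture is of the moment at which its call begins: read the wrist's pose just before it. calibration takes no time and is no camera call; for the wrist camera it gives the pose at the moment of the call.
- ctrl.job_done(): hands the job in; it is judged then, once.
The state is a dict: "time": time; "qpos": joint angles; "joint_vel": joint speeds; "effort": joint torques, N m; "position": TCP position; "ee_rot": TCP orientation; "force": force on the tool from outside, world axes, zero at the start; "moment": the same for the moment, N m; "opening": finger opening in mm; "grip_force": force on a finger pad.
Only numpy, scipy, OpenCV 4.12 (cv2) and the standard library are available. Lean on these libraries where they do the work, as an engineer would, in place of code of your own. Each camera call takes 0.05 s, during which the arm holds its last target. There are 200 camera calls.

## Working session

There is one attempt and no reset: what is moved stays moved. The work goes in short steps, Python scripts to look and compute and a shell command to move; the robot and the scene stay as the last step left them, time stands still between calls to the robot, and variables do not carry over. Pictures are saved under pics/ and viewed, at most 10 in all, crops included, and the job is handed in when it is done.

```bash
ls; mkdir -p pics
python3 - <<'E'
from cell import ctrl
import cv2,numpy as np
for n in("scene","side"):
    im=ctrl.camera(n);cv2.imwrite(f"pics/{n}0.png",im)
    c=ctrl.calibration(n);print(n,{k:(np.round(v,3).tolist() if k=="pose" else v) for k,v in c.items()})
s=ctrl.read_state();print(s)
E
```

```text
pics
scene {'vertical_fov': 52.04247538137812, 'cx': 247.86558800846504, 'cy': 190.63613281789296, 'pose': [[-0.334, -0.647, 0.686, 1284.751], [0.942, -0.24, 0.232, 226.476], [0.015, 0.724, 0.69, 960.282], [0.0, 0.0, 0.0, 1.0]]}
side {'vertical_fov': 46.10166118684329, 'cx': 254.23762832106425, 'cy': 189.67625102213955, 'pose': [[0.932, 0.28, -0.228, 202.045], [-0.361, 0.693, -0.624, -856.786], [-0.016, 0.664, 0.747, 1225.347], [0.0, 0.0, 0.0, 1.0]]}
{'time': 0.1, 'qpos': array([-1.27151532,  0.61582038, -0.01259428,  1.42470524,  0.00810632,
        1.10340859, -0.04039069]), 'joint_vel': array([ 3.97511162e-04, -3.31751772e-03,  6.31841390e-04, -4.32189653e-03,
        4.26643435e-05,  5.19465934e-04, -6.28010044e-04]), 'effort': array([ 1.02218826e-03, -4.60042298e+01,  2.09711264e-01, -1.66245782e+01,
       -6.12636236e-02,  1.69351813e-02,  9.34299328e-05]), 'position': array([207.81491436, 615.16297108, 225.60951273]), 'ee_rot': array([-3.13930193e+00,  4.63493573e-05,  2.81587093e+00]), 'force': array([ 0.61916835, -0.26194293,  0.1654155 ]), 'moment': array([ 0.04563057, -0.0071048 , -0.02751582]), 'grip_force': 0.0, 'opening': 92.86263960937221}
```

View pics/scene0.png

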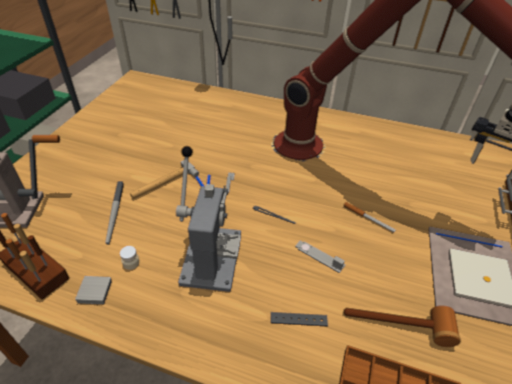

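View pics/side0.png

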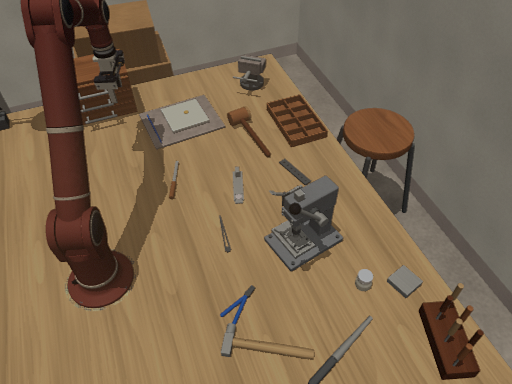

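The scene view shows the press at about (210,240), the ball at (187,152), and the die bar from (303,247) at its blank to (340,266). In the side view the press is at (303,230), the ball at (295,209), and the bar runs from (239,198) at its blank to (238,170). I'll zoom in on both for exact points.

Run:
```python
import cv2,numpy as np
a=cv2.imread("pics/scene0.png")[140:300,170:360];b=cv2.imread("pics/side0.png")[160:275,220:350]
a=cv2.resize(a,None,fx=4,fy=4,interpolation=cv2.INTER_CUBIC)[:600];b=cv2.resize(b,None,fx=5,fy=5,interpolation=cv2.INTER_CUBIC)
cv2.imwrite("pics/a.png",a);cv2.imwrite("pics/b.png",b)
```

```text
(no output)
```

View pics/a.png

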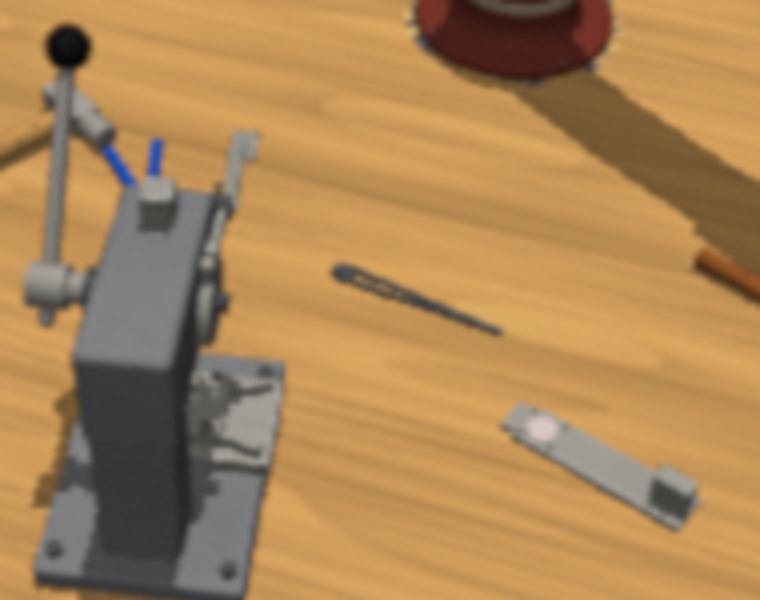

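View pics/b.png

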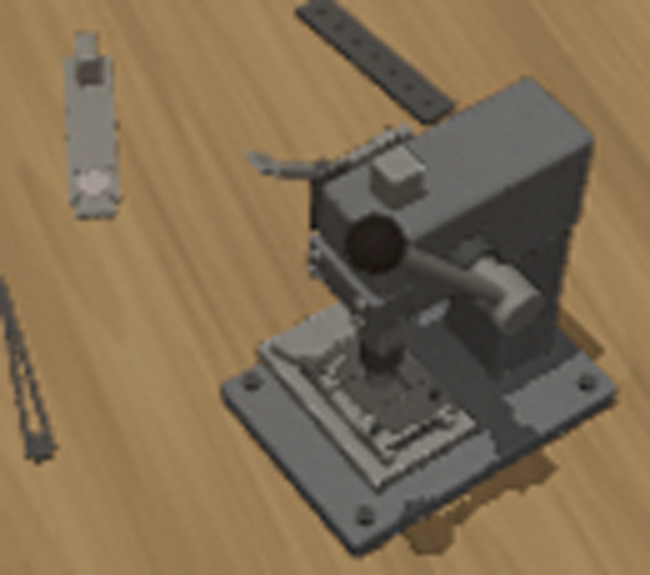

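```bash
cat > h.py <<'E'
from cell import ctrl
import numpy as np,cv2
from scipy.spatial.transform import Rotation as R
def ray(n,u,v,c=None):
    c=c or ctrl.calibration(n);f=192/np.tan(np.radians(c["vertical_fov"])/2);P=np.array(c["pose"])
    return P[:3,3],P[:3,:3]@np.array([(u-c["cx"])/f,-(v-c["cy"])/f,-1])
def plane(n,u,v,z,c=None):
    o,d=ray(n,u,v,c);return o+d*(z-o[2])/d[2]
def tri(o1,d1,o2,d2):
    t=np.linalg.lstsq(np.c_[d1,-d2],o2-o1,rcond=None)[0];p,q=o1+t[0]*d1,o2+t[1]*d2
    return (p+q)/2,np.linalg.norm(p-q)
def fit(M,W):  # planar rigid fit
    M,W=np.array(M)[:,:2],np.array(W)[:,:2];m,w=M.mean(0),W.mean(0);A,B=M-m,W-w
    y=np.arctan2((A[:,0]*B[:,1]-A[:,1]*B[:,0]).sum(),(A*B).sum());c,s=np.cos(y),np.sin(y);Q=np.array([[c,-s],[s,c]])
    t=w-Q@m;return t,y,W-(M@Q.T+t)
def apply(t,y,p):
    c,s=np.cos(y),np.sin(y);return np.array([t[0]+c*p[0]-s*p[1],t[1]+s*p[0]+c*p[1],p[2]])
E
python3 - <<'E'
from h import *
np.set_printoptions(precision=1,suppress=True)
A=lambda u,v:("scene",170+(u+.5)/4-.5,140+(v+.5)/4-.5)
B=lambda u,v:("side",220+(u+.5)/5-.5,160+(v+.5)/5-.5)
b,g=tri(*ray(*A(68,47)),*ray(*B(376,243)));print("ball",b,g)
L=[(A(284,366),(-72,75,20)),(A(245,583),(142,75,20)),(A(38,572),(142,-75,20)),(A(77,358),(127,-32,235)),(A(172,366),(127,32,235)),(A(213,195),(-32,32,235)),
(B(358,545),(-72,-75,20)),(B(223,388),(-72,75,20)),(B(614,390),(142,-75,20)),(B(529,78),(127,32,235)),(B(592,138),(127,-32,235)),(B(315,180),(-32,32,235))]
M=[m for _,m in L]+[(-73,-72,313)];W=[plane(*p,m[2]) for p,m in L]+[b]
t,y,r=fit(M,W);print("press",t,round(y,4));print(r)
L=[(A(543,428),(0,-49.5,6)),(A(678,527),(18,77.5,5)),(B(94,183),(0,-49.5,6)),(B(66,58),(-18,77.5,5)),(B(112,58),(18,77.5,5)),(B(73,215),(-14,-77.5,5)),(B(115,215),(14,-77.5,5))]
M=[m for _,m in L];W=[plane(*p,m[2]) for p,m in L]
print(np.array(W));t,y,r=fit(M,W);print("bar",t,round(y,4));print(r)
print(apply(t,y,(0,60.5,26)))
E
```

```text
ball [ 555.5 -194.8  312.8] 0.5396660625878538
press [ 610.2 -109.2] 0.2251
[[ 7.6  2. ]
 [-7.7 -3.1]
 [-0.2  5.1]
 [-0.6  5.6]
 [-0.3 -0.5]
 [ 6.9  1.4]
 [ 1.8  0.7]
 [ 2.4 -4.6]
 [-4.2 -2.2]
 [-2.3 -6.5]
 [-4.6 -1.4]
 [ 0.8  2.6]
 [ 0.4  0.9]]
[[509.3 153.7   6. ]
 [563.4 267.3   5. ]
 [511.  152.9   6. ]
 [533.8 278.4   5. ]
 [565.9 265.4   5. ]
 [487.3 131.2   5. ]
 [514.9 120.1   5. ]]
bar [525.  199.3] -0.3161
[[-0.3  1.4]
 [-2.8 -0.1]
 [ 1.3  0.7]
 [ 1.8 -0.1]
 [-0.3 -1.9]
 [-0.3  1.2]
 [ 0.6 -1.2]]
[543.8 256.8  26. ]
```

```bash
cat >> h.py <<'E'
def go(x,y,z,yaw,roll=np.pi,pitch=0):
    s=ctrl.read_state();T=R.from_euler("xyz",s["ee_rot"]);G=R.from_euler("xyz",[roll,pitch,yaw])
    d=T.inv().apply(np.array([x,y,z])-s["position"]);r=(T.inv()*G).as_rotvec()
    print("row",np.round(d,1),np.round(r,3),"rows>=",round(max(np.linalg.norm(d)/62.5,np.linalg.norm(r)/.188),1))
E
python3 -c "
from h import *
go(540,245,190,1.255)"
```

```text
row [-433.2 -244.3   36.2] [-0.002  0.002  1.561] rows>= 8.3
```

```bash
python3 -m inch '-433 -244 36 0 0 1.561;-433 -244 36 0 0 1.561;-433 -244 36 0 0 1.561;-433 -244 36 0 0 1.561;-433 -244 36 0 0 1.561;-433 -244 36 0 0 1.561;-433 -244 36 0 0 1.561;-433 -244 36 0 0 1.561;-433 -244 36 0 0 1.561;-433 -244 36 0 0 1.561;-433 -244 36 0 0 1.561' 60
python3 - <<'E'
from h import *
c=ctrl.calibration("wrist");im=ctrl.camera("wrist");cv2.imwrite("pics/w0.png",im)
np.save("w0.npy",c,allow_pickle=True);print(np.round(c["pose"],2).tolist(),c["vertical_fov"]);s=ctrl.read_state();print(s["position"],s["ee_rot"],s["qpos"])
E
```

```text
time: 1.48
position: [539.2, 247.3, 190.3]
ee_rot: [-3.14, -0.0, 1.258]
force: [0.4, -0.5, -0.2]
opening: 60.0
grip_force: 0.0
[[0.95, 0.3, 0.09, 563.63], [-0.31, 0.91, 0.26, 322.59], [-0.0, -0.28, 0.96, 348.67], [0.0, 0.0, 0.0, 1.0]] 67.81277379096888
[539.31087867 247.39573049 190.46293844] [-3.14060905e+00 -2.67011260e-04  1.25803442e+00] [-0.72051059  0.59012486  0.41378901  1.65086132 -0.27771915  0.95974081
 -0.52114644]
```

View pics/w0.png

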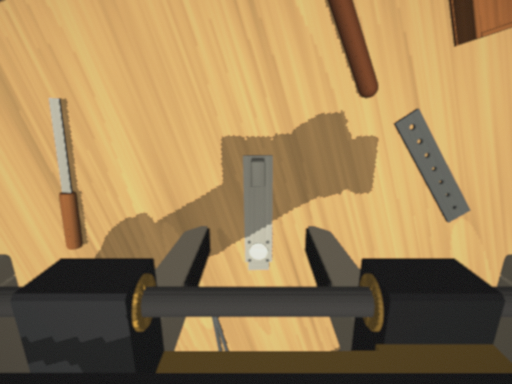

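The wrist view shows the bar's far end at (244..272,155), the block at about (251..266,158..187), and the blank at (259,252). I'll refine the bar pose from these.

Run:
```python
from h import *
np.set_printoptions(precision=1,suppress=True)
c=np.load("w0.npy",allow_pickle=True).item()
im=cv2.imread("pics/w0.png");g=cv2.cvtColor(im,cv2.COLOR_BGR2HSV)
m=((g[...,2]>190)&(g[...,1]<40)).astype(np.uint8);m[:235]=0;m[268:]=0;m[:,:240]=0;m[:,280:]=0
M=cv2.moments(m,True);bl=(M["m10"]/M["m00"],M["m01"]/M["m00"]);print("blank",bl,M["m00"])
L=[(bl,(0,-49.5,6)),((244.5,155),(-18,77.5,5)),((271.5,155),(18,77.5,5))]
W=[plane("wrist",*p,m[2],c) for p,m in L];t,y,r=fit([m for _,m in L],W)
print(np.array(W),"bar",t,y);print(r)
# bar edges by rows
s=(g[...,1]<60)
for v in (200,210,220,230):
    k=np.where(s[v,225:295])[0]+225;print(v,k.min(),k.max(),plane("wrist",k.min()-.5,v,5,c)[:2],plane("wrist",k.max()+.5,v,5,c)[:2])
for p in((251,158),(266,158),(251,187),(266,187)):print(plane("wrist",*p,33,c))
print("grip",apply(t,y,(0,60.5,26)))
```

```text
blank (257.959375, 250.16875) 640.0
[[509.5 155.4   6. ]
 [532.9 280.2   5. ]
 [563.8 270.2   5. ]] bar [524.6 201.8] -0.31357550546636925
[[ 0.2  0.7]
 [ 1.5 -0.9]
 [-1.8  0.2]]
200 244 271 [513.5 226.8] [547.1 216. ]
210 245 271 [510.5 213.8] [543.1 203.3]
220 245 270 [506.1 201. ] [537.9 190.7]
230 245 271 [501.7 187.8] [535. 177.]
[541.2 278.3  33. ]
[557.  273.1  33. ]
[530.8 246.7  33. ]
[547.  241.4  33. ]
grip [543.2 259.4  26. ]
```

```bash
python3 -c "
from h import *
go(543.3,259.2,18,1.261)"
```

```text
row [ 12.4   0.3 172.5] [-0.001 -0.    -0.003] rows>= 2.8
```

```bash
python3 -m inch '12.4 0.3 40 0 0 -.003;12.4 0.3 80 0 0 -.003;12.4 .3 120 0 0 -.003;12.4 .3 150 0 0 -.003;12.4 .3 165 0 0 -.003;12.4 .3 172 0 0 -.003;12.4 .3 172 0 0 -.003;12.4 .3 172 0 0 -.003' 50
python3 -m inch '0 0 0 0 0 0;0 0 0 0 0 0;0 0 0 0 0 0;0 0 0 0 0 0;0 0 0 0 0 0;0 0 0 0 0 0' 5 30
```

```text
time: 2.52
position: [545.1, 258.1, 19.8]
ee_rot: [3.14, -0.001, 1.258]
force: [0.8, 0.1, 0.1]
opening: 50.2
grip_force: 0.0
time: 3.28
position: [544.0, 257.9, 18.7]
ee_rot: [-3.141, 0.0, 1.258]
force: [-1.6, 0.7, 2.5]
opening: 15.6
grip_force: 30.0
```

```bash
python3 -m inch '0 0 -20 0 0 0;0 0 -50 0 0 0;0 0 -60 0 0 0' 
python3 -c "
from h import *
p=apply((610.2,-109.2),.2251,(0,235,0));print(p)
go(p[0],p[1],78,1.796)"
```

```text
time: 3.65
position: [545.3, 257.8, 79.8]
ee_rot: [3.139, -0.002, 1.258]
force: [0.1, 0.9, -1.4]
opening: 15.7
grip_force: 30.0
[557.7470975  119.87137102   0.        ]
row [-127.4   54.3    1.7] [ 0.003 -0.001 -0.538] rows>= 2.9
```

```bash
python3 -m inch '-30 13 0 0 0 -.12;-60 26 0 0 0 -.25;-90 39 0 0 0 -.38;-115 49 0 0 0 -.49;-127.4 54.3 0 0 0 -.538;-127.4 54.3 0 0 0 -.538;-127.4 54.3 0 0 0 -.538'
python3 - <<'E'
from h import *
c=ctrl.calibration("wrist");im=ctrl.camera("wrist");np.save("w1.npy",c,allow_pickle=True)
cv2.imwrite("pics/w1.png",cv2.resize(im,(800,600),interpolation=cv2.INTER_CUBIC));s=ctrl.read_state();print(s["position"],s["ee_rot"])
for n in("scene","side"):cv2.imwrite(f"pics/{n}1.png",ctrl.camera(n))
E
```

```text
time: 4.53
position: [556.2, 121.0, 78.1]
ee_rot: [-3.141, -0.001, 1.796]
force: [0.1, -0.3, -3.2]
opening: 15.6
grip_force: 30.0
[556.32017668 121.27586012  78.21415215] [-3.14095295e+00 -9.24308689e-04  1.79706926e+00]
```

View pics/w1.png

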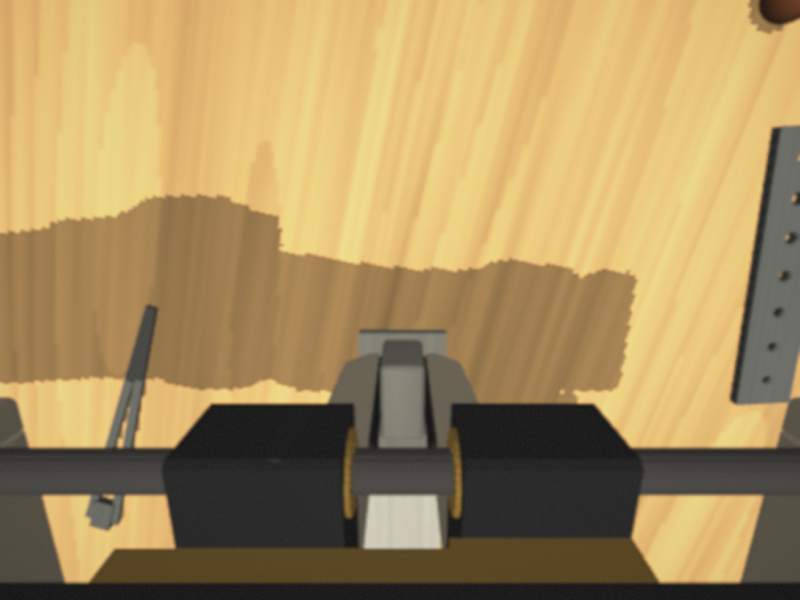

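The wrist camera looks away from the press. It shows the block squarely between the pads at (403,390) in the 800-px picture. I'll check the alignment with the side camera.

Run:
```python
import cv2
b=cv2.imread("pics/side1.png")[160:270,210:350]
cv2.imwrite("pics/b1.png",cv2.resize(b,(770,605),interpolation=cv2.INTER_CUBIC)[:600])
```

```text
(no output)
```

View pics/b1.png

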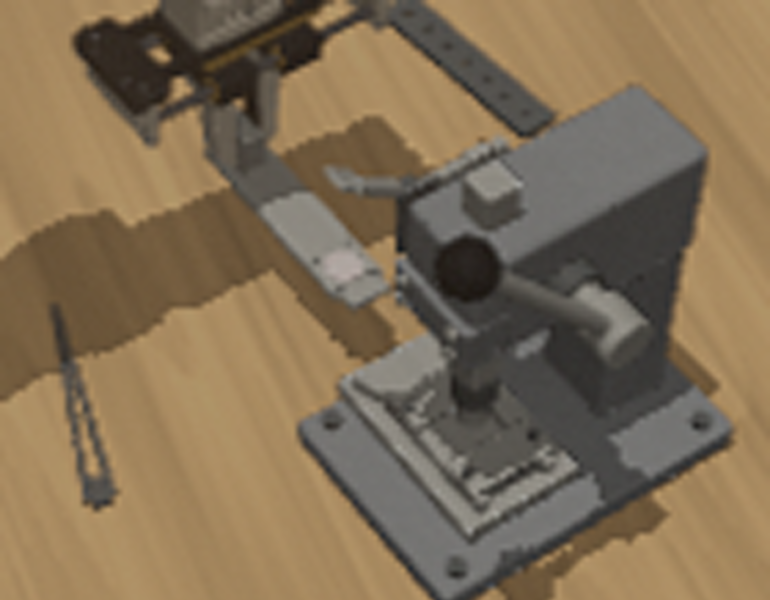

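The side view shows the bar end at (325..385,290) and the blank at (345,265), with the press foot corners at (302,428), (443,598) and (730,437) and the pad edge running (343,383)-(472,537). I'll use the edge angles to check the press yaw.

Run:
```python
from h import *
np.set_printoptions(precision=1,suppress=True)
B=lambda u,v:("side",210+(u+.5)/5.5-.5,160+(v+.5)/5.5-.5)
T=(610.2,-109.2);Y=.2251
def loc(w):
    c,s=np.cos(Y),np.sin(Y);d=w[:2]-np.array(T);return np.array([c*d[0]+s*d[1],-s*d[0]+c*d[1]])
for n,p,q,z in(("footfront",(302,428),(443,598),20),("padfront",(343,383),(472,537),32),("padright",(472,537),(578,465),32),("headright",(520,250),(706,155),235),("headleft",(400,195),(632,85),235)):
    a,b=plane(*B(*p),z),plane(*B(*q),z);d=b-a;print(n,loc(a),loc(b),np.degrees(np.arctan2(d[1],d[0])))
print("yaw deg",np.degrees(Y))
print("blank",loc(plane(*B(345,264),65.5)))
s=ctrl.read_state();print("tcp",loc(s["position"]))
# sub-pixel lines on the ball and original views
for n,box in(("scene",(150,140,220,170)),("side",(275,190,320,230))):
    im=cv2.imread(f"pics/{n}0.png");g=im.max(2);x0,y0,x1,y1=box
    m=np.zeros_like(g);m[y0:y1,x0:x1]=(g[y0:y1,x0:x1]<48);k,l,st,ce=cv2.connectedComponentsWithStats(m);i=1+st[1:,4].argmax();print(n,ce[i],st[i])
```

```text
footfront [-70.4  68.8] [-72.2 -72.1] -77.81984894417663
padfront [-36.5  74.7] [-39.4 -55.1] -78.40336418902226
padright [-39.4 -55.1] [ 41.1 -50.8] 15.905627190846765
headright [ -1.6 -29.2] [120.6 -34. ] 10.647482228006332
headleft [-30.   36.6] [121.5  28.2] 9.732956345032047
yaw deg 12.89727996839483
blank [  1.5 126.5]
tcp [ -1.  236.6]
scene [186.6 151.5] [182 147  10  10  72]
side [294.6 208.8] [289 203  12  12 114]
```

```bash
python3 -c "
from h import *
p=apply((609.5,-109),.215,(0,232,0));print(p)
go(p[0],p[1],53,.215+np.pi/2)"
```

```text
[560.00339663 117.65852346   0.        ]
row [-4.3  2.7 25.4] [-0.    -0.001  0.012] rows>= 0.4
```

```bash
python3 -m inch '-4.3 2.7 12 0 0 .012;-4.3 2.7 25.4 0 0 .012;-4.3 2.7 25.4 0 0 .012;-4.3 2.7 25.4 0 0 .012'
python3 -m inch '-10 0 0 0 0 0;-20 0 0 0 0 0;-30 0 0 0 0 0;-38 0 0 0 0 0;-45 0 0 0 0 0;-45 0 0 0 0 0'
python3 - <<'E'
from h import *
for n,b in(("side",(160,270,210,350)),("scene",(180,290,160,300))):
    im=ctrl.camera(n);cv2.imwrite(f"pics/{n}2.png",im)
    cv2.imwrite(f"pics/{n}2c.png",cv2.resize(im[b[0]:b[1],b[2]:b[3]],(763,600),interpolation=cv2.INTER_CUBIC))
E
```

```text
time: 5.18
position: [560.2, 116.2, 53.0]
ee_rot: [-3.141, 0.0, 1.784]
force: [0.8, 0.4, -3.1]
opening: 16.0
grip_force: 30.0
time: 5.92
position: [570.0, 71.3, 53.3]
ee_rot: [-3.142, 0.0, 1.782]
force: [-0.5, 0.1, -2.3]
opening: 16.3
grip_force: 30.0
```

View pics/scene2c.png

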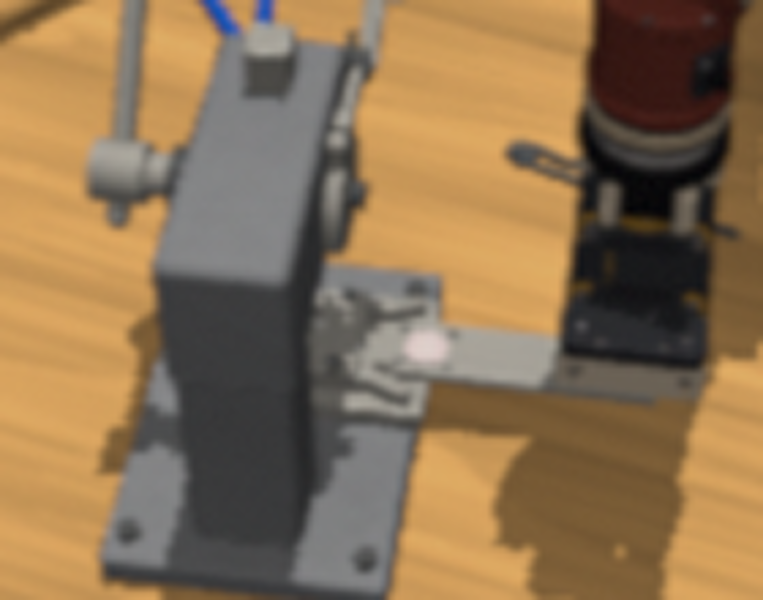

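The scene view shows the blank at (428,347), with the bar end between the flared rails at (375,315) and (355,368), so it is well centred. I'll carry on while watching the forces.

```bash
python3 -m inch '-6 0 0 0 0 0;-12 0 0 0 0 0;-18 0 0 0 0 0;-18 0 0 0 0 0'; python3 -m inch '-6 0 0 0 0 0;-12 0 0 0 0 0;-18 0 0 0 0 0;-18 0 0 0 0 0'
```

```text
time: 6.52
position: [573.8, 53.5, 53.3]
ee_rot: [3.142, 0.001, 1.782]
force: [-0.1, 0.4, -2.0]
opening: 15.4
grip_force: 30.0
time: 7.02
position: [577.6, 35.9, 53.3]
ee_rot: [3.142, 0.001, 1.782]
force: [0.0, 0.2, -2.8]
opening: 16.0
grip_force: 30.0
```

```bash
python3 -m inch '-6 0 0 0 0 0;-12 0 0 0 0 0;-15 0 0 0 0 0;-15 0 0 0 0 0'; python3 -m inch '-5 0 0 0 0 0;-10 0 0 0 0 0;-15 0 0 0 0 0;-15 0 0 0 0 0'
```

```text
time: 7.52
position: [580.7, 21.9, 53.3]
ee_rot: [-3.142, 0.0, 1.783]
force: [-0.4, -0.1, -1.8]
opening: 15.7
grip_force: 30.0
time: 8.02
position: [583.9, 6.8, 53.3]
ee_rot: [3.142, 0.001, 1.783]
force: [-1.0, -0.1, -2.0]
opening: 15.7
grip_force: 30.0
```

```bash
python3 -m inch '-3 0 0 0 0 0;-6 0 0 0 0 0;-6 0 0 0 0 0'; python3 -m inch '-2 0 0 0 0 0;-4 0 0 0 0 0;-4 0 0 0 0 0';python3 -m inch '-2 0 0 0 0 0;-4 0 0 0 0 0;-4 0 0 0 0 0'
```

```text
time: 8.4
position: [585.1, 1.4, 53.3]
ee_rot: [-3.142, 0.0, 1.783]
force: [0.8, 0.2, -2.6]
opening: 16.0
grip_force: 30.0
time: 8.78
position: [585.8, -1.2, 53.3]
ee_rot: [-3.141, -0.001, 1.784]
force: [-1.0, 2.5, -0.7]
opening: 15.4
grip_force: 30.0
time: 9.15
position: [585.7, -1.4, 53.3]
ee_rot: [-3.14, -0.006, 1.787]
force: [-2.6, 7.3, 0.8]
opening: 15.9
grip_force: 30.0
```

```bash
python3 -m inch '0 0 1 0 0 0;1.5 0 2 0 0 0;3 0 2 0 0 0;3 0 2 0 0 0'; python3 -m inch '0 0 0 0 0 0;0 0 0 0 0 0;0 0 0 0 0 0;0 0 0 0 0 0' 50; python3 -m inch '0 0 0 0 0 0;0 0 0 0 0 0;0 0 -20 0 0 0;0 0 -60 0 0 0;0 0 -60 0 0 0'
python3 - <<'E'
from h import *
a=ctrl.camera("scene")[180:290,160:260];b=ctrl.camera("side")[170:270,240:350]
f=lambda i:cv2.resize(i,(400,440),interpolation=cv2.INTER_CUBIC)
cv2.imwrite("pics/c3.png",np.hstack([f(a),f(b)]))
E
```

```text
time: 9.65
position: [585.9, -1.3, 51.2]
ee_rot: [-3.141, -0.002, 1.785]
force: [-0.7, 5.3, -1.2]
opening: 15.7
grip_force: 30.0
time: 10.15
position: [586.3, -3.7, 51.4]
ee_rot: [3.141, 0.001, 1.783]
force: [0.3, -0.3, 0.8]
opening: 48.3
grip_force: 0.0
time: 10.78
position: [588.5, -3.2, 114.2]
ee_rot: [3.135, 0.002, 1.784]
force: [0.1, 0.5, 0.8]
opening: 50.1
grip_force: 0.0
```

View pics/c3.png

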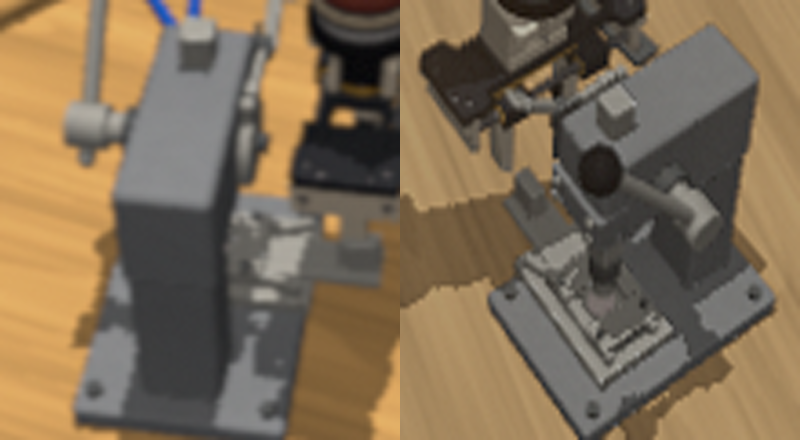

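The two views show the finger block outside the press and the blank under the punch at (610,300), with the catch on and the lever up. Next is the catch.

```bash
python3 -m inch '20 0 -50 0 0 0;20 0 -100 0 0 0;20 0 -150 0 0 0;20 0 -185 0 0 0;20 0 -185 0 0 0;20 0 -185 0 0 0' 0 20
python3 -c "
from h import *
go(529.4,-75.7,290,1.785);print(ctrl.read_state()['opening'])"
```

```text
time: 11.62
position: [580.8, 16.7, 294.1]
ee_rot: [-3.137, -0.001, 1.784]
force: [0.3, -0.9, -1.0]
opening: 0.7
grip_force: 0.0
row [-79.4 -69.7   4.3] [-0.004 -0.001 -0.001] rows>= 1.7
0.7029688602666933
```

```bash
python3 -m inch '-30 -35 2 0 0 0;-55 -60 2 0 0 0;-79.4 -69.7 4.3 0 0 0;-79.4 -69.7 4.3 0 0 0;-79.4 -69.7 4.3 0 0 0'
python3 -m inch '0 0 8 0 0 0;0 0 16 0 0 0;0 0 24 0 0 0;0 0 30 0 0 0;0 0 30 0 0 0'
python3 -m inch '0 0 6 0 0 0;0 0 12 0 0 0;0 0 12 0 0 0'
```

```text
time: 12.25
position: [530.5, -74.1, 290.7]
ee_rot: [-3.14, -0.002, 1.786]
force: [0.5, -0.3, 0.1]
opening: 0.5
grip_force: 0.0
time: 12.88
position: [530.6, -75.7, 261.4]
ee_rot: [-3.141, -0.0, 1.784]
force: [-0.2, -0.1, -0.8]
opening: 0.5
grip_force: 0.0
time: 13.25
position: [530.7, -75.7, 249.3]
ee_rot: [-3.142, -0.0, 1.784]
force: [0.7, 0.3, -0.3]
opening: 0.6
grip_force: 0.0
```

Run:
```python
from h import *
a=ctrl.camera("scene")[150:250,180:280];b=ctrl.camera("side")[150:250,230:330]
f=lambda i:cv2.resize(i,(400,400),interpolation=cv2.INTER_CUBIC)
cv2.imwrite("pics/c4.png",np.hstack([f(a),f(b)]))
```

```text
(no output)
```

View pics/c4.png

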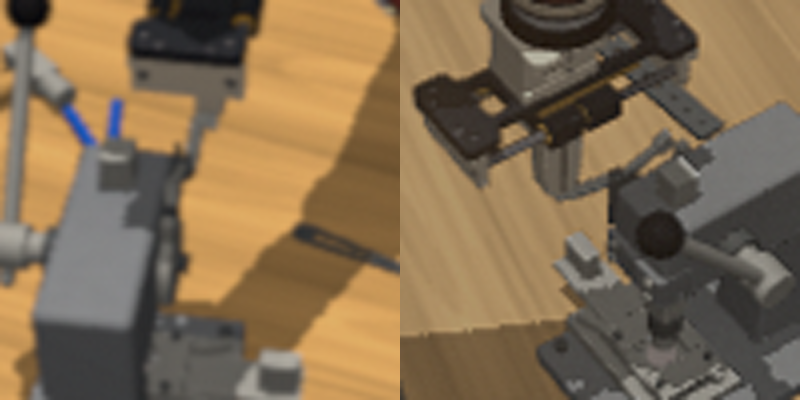

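The catch arm seems to have swung down with the fingers at (590,190), and the lever ball is still up. That was my last picture, so from here I rely on force readings to find the catch's stop.

```bash
python3 -m inch '0 0 6 0 0 0;0 0 12 0 0 0;0 0 12 0 0 0'; python3 -m inch '0 0 4 0 0 0;0 0 8 0 0 0;0 0 8 0 0 0';python3 -m inch '0 0 4 0 0 0;0 0 8 0 0 0;0 0 8 0 0 0'; python3 -c "
from h import *
print(ctrl.read_state()['force'],ctrl.read_state()['moment'])"
```

```text
time: 13.72
position: [530.4, -75.7, 237.3]
ee_rot: [-3.141, -0.0, 1.784]
force: [-0.0, 0.7, 0.9]
opening: 0.7
grip_force: 0.0
time: 14.1
position: [530.5, -75.7, 229.6]
ee_rot: [-3.141, -0.0, 1.784]
force: [-0.4, 0.5, 0.9]
opening: 0.8
grip_force: 0.0
time: 14.48
position: [530.1, -75.8, 221.4]
ee_rot: [-3.14, -0.0, 1.784]
force: [-0.0, 0.9, -0.5]
opening: 0.6
grip_force: 0.0
[-0.04472786  0.93560587 -0.46883659] [-0.09220885  0.0471372  -0.01462201]
```

```bash
python3 -m inch '0 0 3 0 0 0;0 0 5 0 0 0;0 0 5 0 0 0'; python3 -m inch '0 0 3 0 0 0;0 0 5 0 0 0;0 0 5 0 0 0'
python3 - <<'E'
from h import *
import numpy as np
b=cv2.imread("pics/side2.png");s=ctrl.camera("side");cv2.imwrite("pics/side5.png",s)
c=ctrl.calibration("side");f=192/np.tan(np.radians(c["vertical_fov"])/2);P=np.linalg.inv(np.array(c["pose"]))
def px(p):
    q=P@np.r_[apply((609,-107.5),.214,p),1];return round(c["cx"]-f*q[0]/q[2],1),round(c["cy"]+f*q[1]/q[2],1)
for n,p in(("tab on",(-57,48,255)),("tab off",(-63,48,213)),("hinge",(-22,42,228)),("tip",(-71,48,ctrl.read_state()["position"][2]-8)),("ball",(-73,-72,313))):print(n,px(p))
print(ctrl.read_state()["position"],ctrl.read_state()["force"])
E
```

```text
time: 14.85
position: [530.6, -75.9, 220.1]
ee_rot: [3.14, -0.0, 1.784]
force: [-6.4, 1.3, 17.0]
opening: 0.4
grip_force: 8.9
time: 15.22
position: [530.8, -76.1, 219.5]
ee_rot: [3.137, -0.0, 1.783]
force: [-13.9, 2.6, 39.6]
opening: 0.3
grip_force: 20.5
tab on (np.float64(272.0), np.float64(191.5))
tab off (np.float64(270.1), np.float64(201.9))
hinge (np.float64(282.8), np.float64(193.9))
tip (np.float64(267.8), np.float64(203.4))
ball (np.float64(293.6), np.float64(208.0))
[530.78973665 -76.06948293 219.55849344] [-13.57661183   2.44099965  38.97394934]
```

```bash
python3 -m inch '0 -5 -20 0 0 0;0 -5 -60 0 0 0;0 -5 -110 0 0 0;0 -5 -150 0 0 0;0 -5 -155 0 0 0;0 -5 -155 0 0 0' 60
python3 -c "
from h import *
go(554.3,-194,372,.214);print(ctrl.read_state()['qpos'])"
```

```text
time: 16.02
position: [525.2, -76.8, 366.2]
ee_rot: [-3.14, -0.001, 1.784]
force: [0.3, -0.1, -1.1]
opening: 55.9
grip_force: 0.0
row [-120.7    3.7   -5.9] [-2.00e-03  1.00e-03  1.57e+00] rows>= 8.4
[-0.06554397  0.32337755  0.24308506  1.5326071  -0.07947571  1.29684004
  0.4001114 ]
```

```bash
python3 -m inch '-40 2 -6 0 0 .18;-80 3 -6 0 0 .36;-120.7 3.7 -6 0 0 .54;-120.7 3.7 -6 0 0 .72;-120.7 3.7 -6 0 0 .9;-120.7 3.7 -6 0 0 1.08;-120.7 3.7 -6 0 0 1.26;-120.7 3.7 -6 0 0 1.44;-120.7 3.7 -6 0 0 1.57;-120.7 3.7 -6 0 0 1.57;-120.7 3.7 -6 0 0 1.57' 60
python3 - <<'E'
from h import *
np.set_printoptions(precision=1,suppress=True)
s=ctrl.read_state();print(s["position"],s["ee_rot"],s["qpos"])
o=[]
for n,box in(("scene",(160,135,215,175)),("side",(275,190,320,230))):
    im=ctrl.camera(n);cv2.imwrite(f"pics/{n}6.png",im);g=im.max(2);x0,y0,x1,y1=box
    m=np.zeros_like(g);m[y0:y1,x0:x1]=(g[y0:y1,x0:x1]<48);k,l,st,ce=cv2.connectedComponentsWithStats(m);i=1+st[1:,4].argmax();print(n,ce[i],st[i]);o+=ray(n,*ce[i])
print(tri(*o))
go(554.3,-194,302,.214)
E
```

```text
time: 17.4
position: [554.5, -193.8, 371.8]
ee_rot: [-3.14, 0.002, 0.216]
force: [0.6, 0.3, -0.2]
opening: 60.3
grip_force: 0.0
[ 554.5 -193.8  371.8] [-3.1  0.   0.2] [-0.1  0.5  0.6  1.4 -0.3  1.4 -0.8]
scene [186.7 151.5] [183 147   9  10  71]
side [294.5 208.5] [289 203  12  12 114]
(array([ 554.8, -194.9,  312. ]), np.float64(0.37747168569641176))
row [-0.3 -0.  70.4] [-0.  0.  0.] rows>= 1.1
```

```bash
python3 -m inch '0 0.5 25 0 0 0;0 0.5 50 0 0 0;0 .5 70.5 0 0 0;0 .5 70.5 0 0 0;0 .5 70.5 0 0 0'
python3 -m inch '0 0 0 0 0 0;0 0 0 0 0 0;0 0 0 0 0 0;0 0 0 0 0 0;0 0 0 0 0 0' 20 45
python3 - <<'E'
from h import *
# tool-frame displacements of ball along arc: tool x ~ press x, tool z down
a0=np.radians(50)
for q in(.15,.3,.45,.6,.75,.9,.95):
    a=a0-q+ (np.arctan2(123,103)-a0);print(q,np.round([-160*(np.cos(a)-103/160.4),-(160*np.sin(a)-123)],1))
E
```

```text
time: 18.12
position: [555.3, -194.9, 303.4]
ee_rot: [3.141, -0.001, 0.214]
force: [0.1, -0.4, 0.6]
opening: 60.0
grip_force: 0.0
time: 18.75
position: [555.3, -196.0, 302.8]
ee_rot: [3.139, -0.001, 0.213]
force: [1.7, -5.1, 0.3]
opening: 30.4
grip_force: 45.0
0.15 [-17.2  17.1]
0.3 [-31.6  36.2]
0.45 [-43.1  57.2]
0.6 [-51.3  79.8]
0.75 [-56.  103.3]
0.9 [-57.2 127.2]
0.95 [-56.8 135.2]
```

```bash
python3 -m inch '-9 1 8 0 0 0;-17 1 17 0 0 0;-25 1 26 0 0 0;-31.5 1 36 0 0 0;-37.5 1 46 0 0 0;-43 1 57 0 0 0;-43 1 57 0 0 0'
```

```text
time: 19.62
position: [512.4, -205.5, 245.5]
ee_rot: [3.141, 0.001, 0.213]
force: [0.4, -1.3, 4.5]
opening: 30.2
grip_force: 45.0
```

```bash
python3 -m inch '-4.5 0 11 0 0 0;-8 0 23 0 0 0;-11 0 34 0 0 0;-13 0 46 0 0 0;-14 0 58 0 0 0;-14 0 64 0 0 0;-14 0 64 0 0 0'; python3 -m inch '0 0 3 0 0 0;0 0 6 0 0 0;0 0 6 0 0 0;0 0 6 0 0 0'
```

```text
time: 20.5
position: [498.4, -208.5, 181.6]
ee_rot: [3.141, 0.002, 0.213]
force: [-3.1, -3.9, 5.8]
opening: 30.5
grip_force: 45.0
time: 21.0
position: [498.4, -208.5, 176.0]
ee_rot: [3.141, 0.002, 0.213]
force: [-3.0, -4.4, 4.9]
opening: 30.1
grip_force: 45.0
```

```bash
python3 -m inch '0 0 2 0 0 0;0 0 4 0 0 0;0 0 4 0 0 0'; python3 -m inch '0 0 2 0 0 0;0 0 3 0 0 0;0 0 3 0 0 0'
```

```text
time: 21.38
position: [498.6, -208.5, 172.4]
ee_rot: [3.141, 0.001, 0.213]
force: [-2.5, -3.6, 8.2]
opening: 30.4
grip_force: 45.0
time: 21.75
position: [498.7, -208.5, 170.6]
ee_rot: [3.141, -0.0, 0.213]
force: [-5.7, -2.0, 15.4]
opening: 30.0
grip_force: 45.0
```

```bash
python3 -m inch '0 0 1 0 0 0;0 0 1 0 0 0;0 0 1 0 0 0;0 0 1 0 0 0;0 0 1 0 0 0;0 0 1 0 0 0' && python3 -c "
from h import *
s=ctrl.read_state();print(s['force'],s['position'])
print(ctrl.job_done())"
```

```text
time: 22.5
position: [498.8, -208.5, 170.0]
ee_rot: [3.142, -0.001, 0.213]
force: [-5.2, -2.3, 17.1]
opening: 29.9
grip_force: 45.0
[-5.17907798 -2.34746297 17.08480342] [ 498.82982023 -208.51612269  170.00224863]
the job is handed in; nothing more can be done
None
```

The job is handed in at 22.5 s, with no verdict returned: the die bar is home against the stop and released, the catch was pushed to its stop, and the lever is held down at about 0.93 rad with 17 N upward force on the tool, which I estimate puts about 80 N on the die.

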